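Feed a specimen mount onto the inverted microscope

TASK

Slide the lid of the wooden specimen box out along its grooves until it is clear and lay it flat on the table, then take the round specimen mount out of the box. Set the mount upright between the rails in the open loading place of the inverted microscope's stage, let go, and push the sprung plunger fully home so that it carries the mount under the clear cover and over the viewing hole; then let the plunger spring all the way back. Leave the square mount in the box and everything else on the table where it is.

Things in the scene. Friction and masses are not known exactly. Their poses are not given: they have to be found in the camera images.
- box_frame (a point): Wooden specimen box, fixed to the table, 124 (x) by 126 (y) by 51 mm high; origin at the centre of its underside on the table. The lid slides out over the lower +y end wall (38 mm high). Grooves along the two x sides hold the lid under 5 mm lips, so it cannot be lifted before it is out; play 2 mm sideways, 3 mm up. The lid is out when its centre is over 122 mm from the box centre along +y.
- box_in (a point): Centre of the box's inner floor, 8 mm above the table; axes as box_frame. The inner space is 100 (x) by 106 (y) mm. A partition 4 mm thick and 12 mm high above the floor, along x at y = 0, makes two pockets, one at +y and one at -y, each holding one mount.
- lid_grip (a point): Loose flat plywood lid 110 (x) by 118 (y) by 6 mm, about 90 g, with a dark wooden finger bar across its middle: 44 mm along x, 12 mm thick along y, 22 mm high. Point: 17 mm above the lid's underside, in the bar (bar top at +11 mm, lid's upper face at -11 mm). Closed, its underside is 38 mm above the table and its centre 3 to 6 mm along the box's +y. Axes as the box's: it slides along +y.
- mount_center (a point): The round specimen mount: upright grey plastic cylinder 30 mm diameter, 26 mm high, about 35 g, loose on the floor of one of the box's two pockets (either one), at least 29 mm free on its two x sides. Point: its centre, 13 mm above its underside; z is its axis.
- square_center (a point): The square mount in the other pocket of the box: grey plastic block 28 by 28 by 26 mm, loose; stays in the box. Point: its centre.
- scope_frame (a point): Inverted microscope, fixed: white body, silver turret with objectives, and above them a black stage plate 145 (x) by 210 (y) mm, top 160 mm above the table, near edge at x = -45 mm. Origin on the table; +x is the plunger's push direction, z up. On the plate two rails along x, 5 mm high, 36 mm apart. The plunger's guide block stands at x = -38 to -26 mm, 28 mm high.
- load_place (a point): Centre of the open loading place, on the upper face of the stage plate mid-way between the rails (40 mm before the viewing hole). The plunger's pusher, 28 mm wide and reaching about 19 mm above the plate, rests 25 mm before this point and the cover begins 22 mm past it. Axes as scope_frame.
- view_hole (a point): Centre of the viewing hole (16 mm glass, flush) on the stage plate's upper face, under a fixed clear cover whose top is 37 mm above the plate, 44 mm long (x) and 58 mm wide, open towards the loading place. With the plunger fully home the mount stands centred here; an end stop allows 1.5 mm beyond. Axes as scope_frame.
- plunger_face (a point): Centre of the outer flat face of the plunger's round metal knob (28 mm diameter, 15 mm thick, on a 10 mm rod), 174 mm above the table, over nothing: it sticks out 60 mm beyond the plate's near edge at rest. It is pushed along the microscope's +x. Moves with the plunger; axes as scope_frame.
- plunger (a joint): Travel of the plunger in m: 0 = fully out (sprung rest), 0.050 = fully home against a hard stop. The spring takes 3 N at the start and 8 N at the end of the stroke and returns the plunger when released.
- big_mount_mid (a point): Bystander, loose, to be left alone: large round mount, grey cylinder 50 mm diameter, 22 mm high. Point: its centre.
- objective_mid (a point): Bystander, loose, to be left alone: spare objective standing upright, silver, 30 mm diameter, 48 mm high. Point: its centre.
- screwdriver_mid (a point): Bystander, loose, to be left alone: screwdriver lying on the table. Point: its origin, near its underside.
- jar_mid (a point): Bystander, loose, to be left alone: closed jar, 60 mm diameter, 75 mm high. Point: its centre.
- dish_mid (a point): Bystander, loose, to be left alone: shallow glass dish, 60 mm diameter, 14 mm high. Point: its centre.
- insert_mid (a point): Bystander, loose, to be left alone: steel stage insert ring, 60 mm diameter, 6 mm high. Point: its centre.
- bottle_mid (a point): Bystander, loose, to be left alone: white plastic bottle, 54 mm diameter, 130 mm high. Point: its centre.
Things that resemble listed ones, but are neither listed nor needed, are in the scene too. Of the things that look like the part that bears lid_grip, the larger one is meant.

How it is judged:
By the outcome, as a careful person would: the job done as asked, in the order asked, and still so for the second after the job is handed in, with the robot touching nothing.
It also fails if it takes over 64 s, if anything falls off the work surface, if the arm or the gripper's body presses on something with over 40 N, if the wrist force passes 120 N, or if a joint passes its speed limit or range.

ROBOT

A 6-joint arm with a two-finger parallel gripper is mounted at the origin on the work surface. World frame = base frame: x ahead of the robot, y to its left, z up, the work surface at z = 0. Lengths are in m, angles in rad, forces in N, time in s.
With the tool pointing down it reaches from about 0.225 to 0.725 m from the base axis. Payload 3.1 kg.
Tool frame: the origin (TCP) lies on the centre line of the jaws, within the pads' length; the fingertips stand 14 mm ahead of it and the grasp point (between the pads) lies 5 mm behind it; z points along the fingers, y is the line along which they close (so a half turn about z gives the same grasp; the last joint's range is limited). The gripper opens to 85 mm and grips with 20 to 120 N. Pads are 22 mm wide; open, the fingers measure 114 mm over their backs; the gripper's body (76 mm by 85 mm) begins 54 mm behind the grasp point. The pads swing forward as they close: fully open they stand 13 mm farther back than shut.
Start: joints at [-1.311, 0.048, 0.099, 1.622, 0, 1.443], TCP at [0.199, -0.486, 0.245] pointing down, gripper open.
Joint ranges: [-2.91, 2.91], [-0.99, 1.94], [-1.21, 1.42], [-2.12, 2.29], [-1.49, 1.47], [-3.14, 3.14]. Speed limits (rad/s): [2.79, 2.79, 3.14, 3.14, 3.14, 3.14].

INTERFACE

Orientations are given as a rotation vector (axis times angle).
In Python, from station import manip gives the robot as it stands.
- The arm moves only by the tool play_rows, never from a script. Its arguments are lists of equal length, an entry for each row: "slide": the shift along the tool's x, y, z in cm, a list of three; "twist": the turn, a rotation vector about the tool's x, y, z in rad, a list of three; "claw": the finger opening in cm, from 0 to 8.54. In form: {"slide": [[dx, dy, dz], ...], "twist": [[rx, ry, rz], ...], "claw": [claw, ...]}. A call has 1 to 5 rows; each row is the pose to reach, as a shift and turn from the pose commanded when the call began, along the tool's axes at that moment; what a row does not reach only later rows make up. A row lasts 1/8 s, in which the tool goes at most 62.5 mm and 10.7 degrees, less where a joint would pass 70% of its speed; a pose out of reach is approached as far as the arm can. A call with a gripper value outside its range is refused whole. The fingers move at their own pace and stop on an object; "squeeze" is the grip in N (left out, the last holds). Time passes only in rows, so rows that repeat a pose let the fingers close. It gives the time, the measured TCP pose, the force, the opening and the grip force at its end, in the units of the state.
- manip.sense(): the state, without advancing time (a new reading comes with each control period).
- manip.capture(name): name is "scene" or "top"; returns a dict with "img" (400x640x3 uint8, red, green, blue), "mtx" (3x3 intrinsics, pixels), "k1" (the pictures are not rectified: a ray, as slopes to the right and down, at radius r is drawn at 1 + k1 r^2 times it, then the intrinsics apply), "pose" (4x4, takes a point from camera to world coordinates). Camera axes: x right, y down, z forward; pixel columns grow to the right and rows downward; lengths in m; the calibration is good to about 2 mm. A picture is of the moment at which its call begins. There is no depth.
- manip.close_job(): hands the job in; it is judged then, once.
The state is a dict: "clock": time; "joints": joint angles; "qvel": joint speeds; "joint_torque": joint torques, N m; "eef_pos": TCP position; "orientation": TCP orientation; "ft_force": force on the tool from outside, world axes, zero at the start; "torque": the same for the moment, N m; "grip_width": opening from 0.0 (shut) to 1.0 (fully open); "gripper_force": force on a finger pad.
Only numpy, scipy, OpenCV 4.12 (cv2) and the standard library are available. Lean on these libraries where they do the work, as an engineer would, in place of code of your own. Each camera call takes 0.05 s, during which the arm holds its last target. There are 200 camera calls.

## Working session

There is one attempt and no reset: what is moved stays moved. The work goes in short steps, Python scripts to look and compute and a tool call to move; the robot and the scene stay as the last step left them, time stands still between calls to the robot, and variables do not carry over. Pictures are saved under pics/ and viewed, at most 10 in all, crops included, and the job is handed in when it is done.

Besides the shell and the picture viewer there is one more tool, called as name(argument=value, ...) on one line, values as JSON. play_rows: Moves the arm, as the interface text tells. Its arguments: {"type":"object","properties":{"slide":{"type":"array","items":{"type":"array","items":{"type":"number"}}},"twist":{"type":"array","items":{"type":"array","items":{"type":"number"}}},"claw":{"type":"array","items":{"type":"number"}},"squeeze":{"type":"number"}},"required":["slide","twist","claw"]}

```bash
ls; mkdir -p pics
python3 - <<'E'
from station import manip
import cv2
s=manip.sense();print(s['clock'],s['eef_pos'],s['orientation'],s['ft_force'])
for n in("scene","top"):
    c=manip.capture(n);cv2.imwrite(f'pics/{n}0.png',c['img'][:,:,::-1]);print(n,c['mtx'],c['k1'],c['pose'])
E
```

```text
pics
0.0 [ 0.19836617 -0.48544894  0.24409733] [-3.08039551e+00 -6.04849672e-01  2.65703780e-04] [ 0.4399885  -0.27038033 -0.27982799]
scene [[463.95594526   0.         318.06136471]
 [  0.         463.95594526 203.67973619]
 [  0.           0.           1.        ]] -0.0732433026484549 [[ 0.73749754  0.33724854 -0.58511606  1.1425212 ]
 [ 0.67498208 -0.39666987  0.62213519 -0.77614219]
 [-0.02228373 -0.85376603 -0.52017978  0.70689285]
 [ 0.          0.          0.          1.        ]]
top [[393.54992529   0.         320.43528888]
 [  0.         393.54992529 204.64943926]
 [  0.           0.           1.        ]] 0.0259926333779651 [[ 0.01273213 -0.99650531  0.08255333  0.42160653]
 [-0.9998561  -0.01176224  0.01222446 -0.06656296]
 [-0.01121072 -0.08269709 -0.99651167  1.17307791]
 [ 0.          0.          0.          1.        ]]
```

View pics/scene0.png

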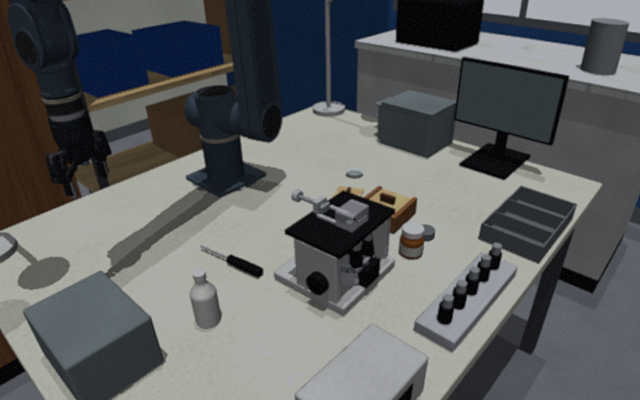

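View pics/top0.png

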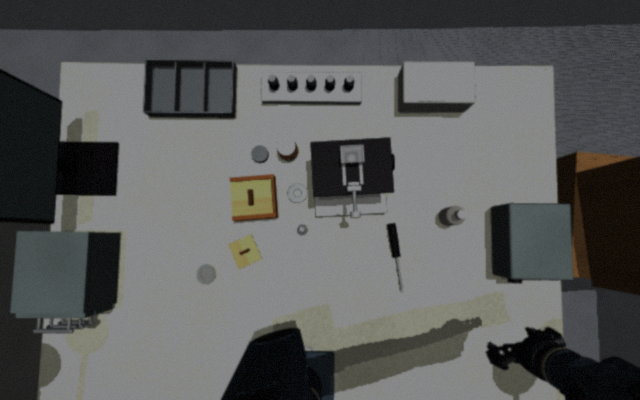

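The scene view shows the scope at about (345,245) with the box behind it at (390,205). In the top view, the box is at (254,198) with its bar at (251,197), a smaller decoy lid is at (245,251), the stage is at (352,167) and the plunger knob is at (355,213).

```bash
cat > h.py <<'E'
import numpy as np, cv2
from station import manip
def cap(n):
    c=manip.capture(n); c['img']=c['img'][:,:,::-1].copy(); return c
def ray(c,u,v):
    K=c['mtx']; d=cv2.undistortPoints(np.array([[[u,v]]],float),K,np.array([c['k1'],0,0,0.]))[0,0]
    P=c['pose']; return P[:3,3],P[:3,:3]@np.array([d[0],d[1],1])
def onz(c,u,v,z):
    o,d=ray(c,u,v); return o+d*(z-o[2])/d[2]
def proj(c,p):
    P=np.linalg.inv(c['pose']); q=P[:3,:3]@np.array(p)+P[:3,3]; q=q/q[2]
    r=q[0]**2+q[1]**2; q=q*(1+c['k1']*r); K=c['mtx']; return K[0,0]*q[0]+K[0,2],K[1,1]*q[1]+K[1,2]
def tri(c1,p1,c2,p2):
    o1,d1=ray(c1,*p1);o2,d2=ray(c2,*p2)
    t=np.linalg.lstsq(np.stack([d1,-d2],1),o2-o1,rcond=None)[0]
    a=o1+t[0]*d1;b=o2+t[1]*d2; return (a+b)/2,np.linalg.norm(a-b)
def crop(c,x,y,w,h,k):
    return cv2.resize(c['img'][y:y+h,x:x+w],None,fx=k,fy=k,interpolation=cv2.INTER_CUBIC)
E
python3 - <<'E'
from h import *
t=cap('top');s=cap('scene')
a=crop(t,220,125,190,110,4)[:,:760]; b=crop(s,270,165,190,40+0,4)
cv2.imwrite('pics/a.png',np.clip(a*1.6,0,255).astype(np.uint8))
cv2.imwrite('pics/b.png',np.clip(crop(s,275,165,155,120,5)*1.6,0,255).astype(np.uint8))
E
```

```text
(no output)
```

View pics/a.png

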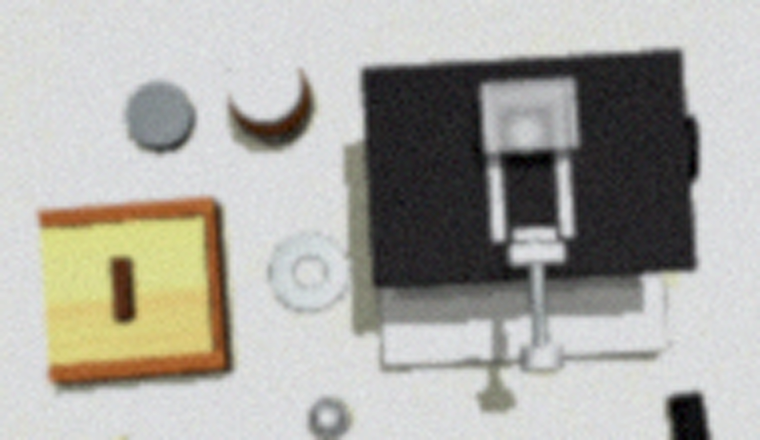

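View pics/b.png

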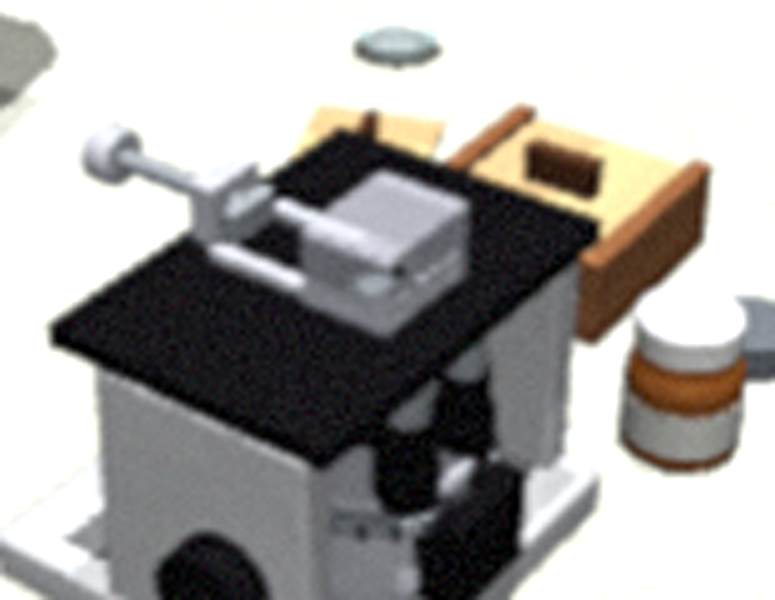

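The box's open end faces left in the top crop, so box +y is about world +y. The stage corners are at (363,69), (682,50), (694,268) and (376,285), the bar is at (122,290) and the knob at (543,355). In the scene crop, the plunger knob is at (105,157), the bar top at about (565,153) and the stage corners at (340,128), (597,232), (320,462) and (52,328).

Run:
```python
from h import *
t=cap('top');s=cap('scene')
T=lambda p:((p[0]-1.5)/4+220,(p[1]-1.5)/4+125)
S=lambda p:((p[0]-2)/5+275,(p[1]-2)/5+165)
np.set_printoptions(precision=4,suppress=True)
prs={'++':((363,69),(597,228)),'+-':((682,50),(320,462)),'--':((694,268),(52,328)),'-+':((376,285),(340,128)),
'bartop':((122,290),(566,160)),'knob':((541,357),(112,157)),'boxcorner+x-y':((217,199),(586,262)),
'box -x-y':((230,373),(452,158)),'box+x+y':((38,210),(706,165)),'box-x+y':((52,384),(530,108))}
R={}
for k,(a,b) in prs.items():
    p,e=tri(t,T(a),s,S(b)); R[k]=p; print(k,p,'gap',e)
print('top only stage');C=[]
for k in('++','+-','--','-+'):
    p=onz(t,*T(prs[k][0]),.160);C.append(p);print(p)
C=np.array(C);print('c',C.mean(0),np.linalg.norm(C-np.roll(C,-1,0),axis=1))
d=(C[0]+C[1]-C[2]-C[3]);print('yaw',np.degrees(np.arctan2(d[1],d[0])))
d=(C[0]-C[1]+C[3]-C[2]);print('yaw',np.degrees(np.arctan2(d[1],d[0]))-90)
B=np.array([onz(t,*T(prs[k][0]),.051) for k in('boxcorner+x-y','box -x-y','box-x+y','box+x+y')]);print('box',B,B.mean(0),np.linalg.norm(B-np.roll(B,-1,0),axis=1))
d=B[0]+B[3]-B[1]-B[2];print('yaw',np.degrees(np.arctan2(d[1],d[0])))
d=B[2]+B[3]-B[1]-B[0];print('yaw',np.degrees(np.arctan2(d[1],d[0]))-90)
print('bar',onz(t,*T((122,290)),.066))
# bar mask
hsv=cv2.cvtColor(t['img'],cv2.COLOR_BGR2HSV)[185:212,240:262]; print(hsv[:,:,2][2:24:2,4:18])
```

```text
++ [ 0.6702 -0.0263  0.1552] gap 0.0024522308186150717
+- [ 0.6853 -0.2352  0.155 ] gap 0.0015209245464963526
-- [ 0.5423 -0.2417  0.1565] gap 0.0010027208066319768
-+ [ 0.5282 -0.0362  0.1581] gap 0.00025455189232184635
bartop [0.534  0.1484 0.0594] gap 0.0025009612392666875
knob [ 0.4817 -0.1425  0.172 ] gap 0.0007726860707215714
boxcorner+x-y [0.5984 0.0807 0.0541] gap 0.004047788152703716
box -x-y [0.4876 0.0794 0.0722] gap 0.03509720767080931
box+x+y [0.5894 0.21   0.0504] gap 0.00422440541766708
box-x+y [0.469  0.2013 0.0455] gap 0.007884573730452654
top only stage
[ 0.67   -0.0257  0.16  ]
[ 0.6846 -0.2338  0.16  ]
[ 0.5415 -0.2414  0.16  ]
[ 0.5281 -0.0362  0.16  ]
c [ 0.6061 -0.1343  0.16  ] [0.2086 0.1433 0.2057 0.1423]
yaw 3.6319572047641753
yaw 3.864934655384573
box [[0.6005 0.0825 0.051 ]
 [0.4752 0.0704 0.051 ]
 [0.4658 0.1973 0.051 ]
 [0.591  0.2113 0.051 ]] [0.5331 0.1404 0.051 ] [0.1259 0.1273 0.126  0.1291]
yaw 5.941363542384806
yaw 4.219227314647483
bar [0.5323 0.1463 0.066 ]
[[137 135 139 142 138 135 138 136 137 134 138 137 137 138]
 [136 136 131 115  97  88  88  86 102 128 137 138 135 138]
 [135 133 130  97  62  55  59  54  62 104 129 136 137 139]
 [134 139 127  99  66  53  54  48  56  98 127 136 136 136]
 [141 137 135 117  75  54  51  46  43  86 128 137 139 137]
 [140 136 137 121  82  57  52  46  44  84 127 138 137 137]
 [139 137 135 125  79  61  51  45  37  73 125 139 135 137]
 [134 137 136 121  92  62  49  45  37  70 118 137 139 138]
 [137 139 134 124  85  58  51  46  43  70 123 134 137 134]
 [138 136 137 133 117  89  79  80  92 117 132 136 136 138]
 [134 134 134 136 136 136 132 135 134 136 137 135 136 135]]
```

Run:
```python
from h import *
np.set_printoptions(precision=4,suppress=True)
t=cap('top'); im=t['img'].astype(float)
h=cv2.cvtColor(t['img'],cv2.COLOR_BGR2HSV).astype(float)
print('rows at col 250 sat/g:'); 
G=im[:,:,1]
print(G[168:225,245].astype(int))
# subpixel edge crossings of green channel, columns 233..268
def cross(a,th,up):
    for i in range(len(a)-1):
        if (a[i]-th)*(a[i+1]-th)<=0 and (a[i+1]>a[i])==up: return i+(th-a[i])/(a[i+1]-a[i])
    return np.nan
def fit(y0,y1,th,up,z,rev=False):
    P=[]
    for u in list(range(234,247))+list(range(257,270)):
        a=G[y0:y1,u]; r=cross(a,th,up)
        if r==r: P.append(onz(t,u,y0+r,z)[:2])
    P=np.array(P);
    for _ in range(2):
        c=np.polyfit(P[:,1],P[:,0],1);e=P[:,0]-np.polyval(c,P[:,1]);P=P[abs(e)<2*e.std()+1e-4]
    print(len(P),'yaw',-np.degrees(np.arctan(c[0])),'x at y=.14',np.polyval(c,.14),'rms',e.std())
fit(172,183,105,False,.051)   # outer +x edge
fit(177,188,95,True,.051)     # inner lip +x
fit(208,222,95,False,.051)    # inner lip -x
# bar centroid
V=h[180:216,238:264,2]; w=np.clip(125-V,0,None); w[V>112]=0
n,l,st,ce=cv2.connectedComponentsWithStats((V<100).astype(np.uint8)); print(st,ce)
k=1+np.argmin([np.hypot(c[0]-13,c[1]-17) for c in ce[1:]]); w[l!=k]=0
yy,xx=np.mgrid[180:216,238:264]; u=(w*xx).sum()/w.sum();v=(w*yy).sum()/w.sum();print('bar',u,v,onz(t,u,v,.066))
p1=onz(t,*(u,v),.066)
# rails: rows 166..182
for z,(a,b) in {.165:(340,349),.1651:(357,368)}.items():
    P=[]
    for v in range(167,182):
        r=G[v,a:b]-45; r=np.clip(r,0,None); P.append(onz(t,(r*np.arange(a,b)).sum()/r.sum(),v,.165)[:2])
    P=np.array(P);c=np.polyfit(P[:,0],P[:,1],1);print('rail yaw',np.degrees(np.arctan(c[0])),'y at x=.60',np.polyval(c,.60),(P[:,1]-np.polyval(c,P[:,0])).std())
# rod rows 191..208
P=[]
for v in range(192,208):
    r=G[v,349:362]; P.append(r.astype(int))
print(np.array(P)[::3])
print('col profile rows at u=352', G[135:190,352].astype(int))
```

```text
rows at col 250 sat/g:
[137 141 138 138 136 135 138 128  94  68  62  58  74 117 137 141 139 133
 134 140 138 134 133 138 141 135 138 136 137 137 139 135 134 127 125 126
 129 128 131 134 134 129 126 129 131 131 117  92  70  61  52  45  56  88
 120 136 134]
26 yaw 5.299099805280997 x at y=.14 0.5978220584522383 rms 0.00018090418858587921
26 yaw 5.044308427529586 x at y=.14 0.5833224312320145 rms 0.0005440425130990933
26 yaw 5.346737833596549 x at y=.14 0.48488714222300455 rms 0.00031640042038402153
[[  0   0  26  36 828]
 [  0   0   7   2  10]
 [  8   0   2   1   2]
 [ 11   0   1   1   1]
 [  9   9   7  17  95]] [[12.6546 17.8092]
 [ 2.4     0.3   ]
 [ 8.5     0.    ]
 [11.      0.    ]
 [12.3158 17.1684]]
bar 250.4383116883117 197.23462064251538 [0.532  0.1454 0.066 ]
rail yaw 3.5179762620216843 y at x=.60 -0.11243179374298384 0.00010075995260469943
rail yaw 3.258100409216795 y at x=.60 -0.15655450370163126 0.000234910555597371
[[ 22  21  27  55  93 114  86  43  16  23  21  22  23]
 [ 46  48  49  61  98 115  90  58  49  49  51  47  52]
 [ 78  77  70  65  92 111  95  72  73  73  75  78  77]
 [ 84  81  76  72  85 101  93  79  84  80  84  83  86]
 [105 120 123 113  90  99 100 101 116 123 122 124 126]
 [135 139 137 126  97 100 110 108 126 136 136 137 135]]
col profile rows at u=352 [137 137 136 126  83  42  25  18  22  50  83 104 111 115 116 112 106  99
 104 110 117 127 125 128 128 121 109  75  33  10   0   5  20  22  23  21
  22  19  29  25  25  21  27  25  25  29  58 111 131 130 112 129 135 138
 128]
```

play_rows(slide=[[0,0,-2],[0,0,-3]], twist=[[0,0,0.15],[0,0,0.3]], claw=[8.5,8.5])

```text
clock: 0.6
eef_pos: [0.1986, -0.4862, 0.2762]
orientation: [3.138, 0.13, 0.0]
ft_force: [0.4, 0.7, -0.0]
grip_width: 0.996
gripper_force: 0.0
```

```bash
cat >> h.py <<'E'
from scipy.spatial.transform import Rotation as Ro
def go(*targets):
    "targets: (x,y,z,yaw_deg of tool x) -> slide cm, twist from the present pose"
    s=manip.sense(); R=Ro.from_rotvec(s['orientation']); p=np.array(s['eef_pos'])
    print('at',p.round(4),'yaw',np.degrees(np.arctan2(*R.as_matrix()[:2,0][::-1])).round(2),'tilt z',R.as_matrix()[:2,2].round(4),'F',np.round(s['ft_force'],1),'w',s['grip_width'],'t',s['clock'])
    for x,y,z,a in targets:
        D=Ro.from_euler('z',a,degrees=True)*Ro.from_rotvec([np.pi,0,0])
        print('slide',(R.inv().apply(np.array([x,y,z])-p)*100).round(2),'twist',(R.inv()*D).as_rotvec().round(3))
E
python3 - <<'E'
from h import *
t=cap('top')
go((.5325,.1455,.12,5.3))
for n,u,v,z in(('pusher',354,181.3,.179),('coverfront',352.5,162.3,.197),('cover front base',352.5,163,.16),('coverback',352,145,.197),('nearedge',354,196,.16),('blockback',354.5,190.3,.188)): print(n,onz(t,u,v,z))
G=t['img'][:,:,1].astype(int)
print(G[176:194,348:362])
print(G[140:168,340:366:3])
E
```

```text
at [ 0.1987 -0.4867  0.2775] yaw 4.57 tilt z [ 0.0008 -0.0031] F [-0.9 -0.2  0.9] w 0.9945635071354644 t 0.65
slide [ 38.3  -60.4   15.59] twist [ 0.003 -0.001 -0.013]
pusher [ 0.56456978 -0.13900214  0.179     ]
coverfront [ 0.60997571 -0.13364297  0.197     ]
cover front base [ 0.61527285 -0.13619765  0.16      ]
coverback [ 0.65400601 -0.13209814  0.197     ]
nearedge [ 0.52898956 -0.14061146  0.16      ]
blockback [ 0.54045466 -0.13973751  0.188     ]
[[ 23  22  19  23  25  22  24  20  22  24  27  71 125 132]
 [ 26  25  19  26  26  16  23  19  24  25  27  68 121 135]
 [ 25  24  24  27  26  24  24  26  21  25  29  67 118 135]
 [ 27  23  23  26  25  25  23  28  24  20  28  63 118 133]
 [ 25  25  26  18  26  31  22  26  29  22  27  58 112 134]
 [ 37  41  46  48  54  56  59  56  58  55  54  59 107 131]
 [ 69  92  92 101 114 114 115 116 115 113 100  73 101 127]
 [ 90 118 126 129 132 128 128 134 134 131 117  79  91 119]
 [ 87 115 119 121 128 127 120 122 126 128 114  69  59  74]
 [ 70  88  95 100 113 120 115 110 106 111 101  87  73  48]
 [106 119 119 120 128 131 127 125 124 124 122 120 
[... 815 characters left out ...]
 77 114 112 114 112 110 111 105  48]
 [ 69 111 108 107 105 107 113 103  55]
 [ 68 115  99 100  99  94 106 103  54]
 [ 66 111  95 102 103  96 111 103  59]
 [ 62 113  97 105 110  95 108 106  59]
 [ 59 113  97 115 117 106 111 103  64]
 [ 62 115  97 119 124 107 104 103  66]
 [ 56 111 100 125 127 107 109 105  71]
 [ 50 114 101 126 125 108 106 108  71]
 [ 46 117 100 127 128 107 105 107  74]
 [ 46 116 103 121 125 104 107 106  72]
 [ 40 117  91 105 108  91  94  94  63]
 [ 40 103  78  70  76  55  55  69  38]
 [ 24  79  38  33  34  24  32  64  25]
 [ 14  63  16   5   9   7  36  80  23]
 [  6  79  11  11   5  10  35 103  27]
 [ 20  88  10  14  11   9  47 118  19]
 [ 19 118  26  20  23  19  52 124  24]]
```

play_rows(slide=[[4,-5,0],[8,-10,0],[11,-15,0],[14,-21,0],[17,-26,0]], twist=[[0,0,0],[0,0,0],[0,0,0],[0,0,0],[0,0,0]], claw=[6,6,5,5,5])

```text
clock: 1.27
eef_pos: [0.3453, -0.2106, 0.2752]
orientation: [3.138, 0.14, 0.001]
ft_force: [1.3, -0.1, -0.7]
grip_width: 0.585
gripper_force: 0.0
```

play_rows(slide=[[4,-6,0],[7.5,-11.5,2],[11,-17,5],[15,-23,8],[19,-29,11]], twist=[[0,0,-0.01],[0,0,-0.01],[0,0,-0.01],[0,0,-0.01],[0,0,-0.01]], claw=[5,5,4,4,4])

```text
clock: 1.9
eef_pos: [0.485, 0.0502, 0.1857]
orientation: [3.137, 0.158, 0.001]
ft_force: [0.6, -1.9, -0.1]
grip_width: 0.466
gripper_force: 0.0
```

Run:
```python
from h import *
go((.5325,.1455,.12,5.3),(.5325,.1455,.062,5.3))
```

```text
at [0.485  0.0502 0.1857] yaw 5.75 tilt z [ 0.001  -0.0004] F [ 0.6 -1.9 -0.1] w 0.4663944900827148 t 1.9
slide [ 5.67 -9.01  6.58] twist [ 0.    -0.001  0.008]
slide [ 5.67 -9.01 12.38] twist [ 0.    -0.001  0.008]
```

play_rows(slide=[[0,0,0],[0,0,0]], twist=[[0,0,0],[0,0,0]], claw=[4,4])

```text
clock: 2.15
eef_pos: [0.484, 0.0482, 0.1863]
orientation: [3.137, 0.156, -0.002]
ft_force: [-1.3, -0.3, 0.0]
grip_width: 0.465
gripper_force: 0.0
```

Run:
```python
from h import *
go((.5325,.1455,.12,5.3),(.5325,.1455,.062,5.3))
```

```text
at [0.484  0.0482 0.1863] yaw 5.71 tilt z [-0.0011 -0.0006] F [-1.3 -0.3  0. ] w 0.46486998078147096 t 2.15
slide [ 5.8  -9.2   6.62] twist [0.    0.001 0.007]
slide [ 5.81 -9.2  12.42] twist [0.    0.001 0.007]
```

play_rows(slide=[[2.5,-4,3],[5,-8,6],[5.8,-9.2,7],[5.8,-9.2,7],[5.8,-9.2,7]], twist=[[0,0,0.007],[0,0,0.007],[0,0,0.007],[0,0,0.007],[0,0,0.007]], claw=[4,4,4,4,4])

```text
clock: 2.78
eef_pos: [0.5353, 0.1297, 0.1183]
orientation: [-3.125, -0.174, -0.002]
ft_force: [-0.1, 0.1, 0.9]
grip_width: 0.468
gripper_force: 0.0
```

Run:
```python
from h import *
go((.5325,.1455,.062,5.3))
s=cap('scene'); print([proj(s,p) for p in((.532,.1455,.066),(.532,.1455,.101))])
x,y=proj(s,(.532,.1455,.08)); cv2.imwrite('pics/c.png',np.clip(crop(s,int(x)-50,int(y)-45,100,75,6)*1.6,0,255).astype(np.uint8))
```

```text
at [0.5353 0.1297 0.1183] yaw 6.36 tilt z [0.0006 0.0116] F [-0.1  0.1  0.9] w 0.4675831887418897 t 2.775
slide [-0.11 -1.54  5.65] twist [-0.011 -0.002  0.018]
[(np.float64(386.2659185817885), np.float64(194.7700848667953)), (np.float64(386.962708180976), np.float64(183.532167589648))]
```

View pics/c.png

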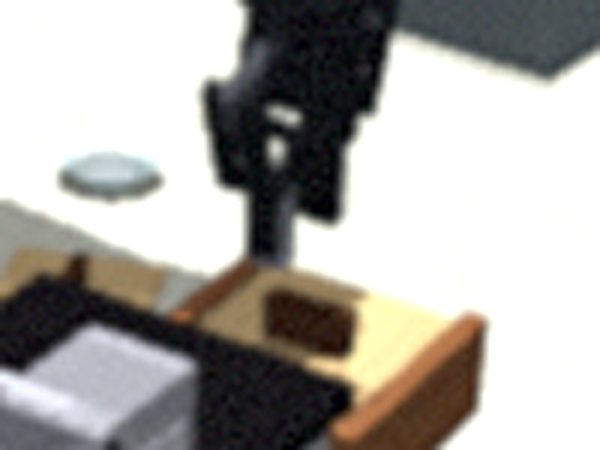

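The gripper is above the box at crop (275,190), with a finger tip at (268,262), short of the bar at (310,320). The pose did not fully reach its target, so I'm checking the joints.

play_rows(slide=[[0,-1.5,0],[0,-1.5,0]], twist=[[-0.011,0,0.018],[-0.011,0,0.018]], claw=[4,4])

```text
clock: 3.08
eef_pos: [0.5348, 0.1323, 0.1176]
orientation: [-3.124, -0.18, -0.0]
ft_force: [0.2, 0.1, 0.3]
grip_width: 0.468
gripper_force: 0.0
```

Run:
```python
from h import *
go((.5325,.1455,.062,5.3))
s=manip.sense();print(np.round(s['joints'],3),np.round(s['qvel'],3),np.round(s['joint_torque'],1))
```

```text
at [0.5348 0.1323 0.1176] yaw 6.6 tilt z [-0.0005  0.0122] F [0.2 0.1 0.3] w 0.4684452392836695 t 3.075
slide [-0.08 -1.27  5.57] twist [-0.012 -0.001  0.023]
[ 0.114  0.123 -0.075  1.372  0.012  3.141] [ 0.005  0.007 -0.001 -0.002 -0.003 -0.   ] [ -0.1 -36.6  31.8  -0.    0.   -0. ]
```

play_rows(slide=[[0,0,0],[0,0,0],[0,0,0],[0,0,0],[0,0,0]], twist=[[0,0,-0.18],[0,0,-0.36],[0,0,-0.54],[0,0,-0.72],[0,0,-0.9]], claw=[4,4,4,4,4])

```text
clock: 3.7
eef_pos: [0.5346, 0.1325, 0.117]
orientation: [-2.731, -1.53, -0.007]
ft_force: [0.8, -0.1, -0.0]
grip_width: 0.474
gripper_force: 0.0
```

play_rows(slide=[[0,0,0],[0,0,0],[0,0,0],[0,0,0],[0,0,0]], twist=[[0,0,-0.18],[0,0,-0.36],[0,0,-0.54],[0,0,-0.72],[0,0,-0.9]], claw=[4,4,4,4,4])

```text
clock: 4.32
eef_pos: [0.5345, 0.1325, 0.117]
orientation: [-1.795, -2.568, -0.014]
ft_force: [-0.7, 0.6, 0.3]
grip_width: 0.471
gripper_force: 0.0
```

play_rows(slide=[[0,0,0],[0,0,0],[0,0,0],[0,0,0],[0,0,0]], twist=[[0,0,-0.18],[0,0,-0.36],[0,0,-0.54],[0,0,-0.72],[0,0,-0.9]], claw=[4,4,4,4,4])

```text
clock: 4.95
eef_pos: [0.5345, 0.1326, 0.117]
orientation: [-0.5, -3.098, -0.018]
ft_force: [0.7, -0.8, -0.3]
grip_width: 0.467
gripper_force: 0.0
```

play_rows(slide=[[0,0,0],[0,0,0],[0,0,0],[0,0,0]], twist=[[0,0,-0.18],[0,0,-0.36],[0,0,-0.42],[0,0,-0.42]], claw=[4,4,4,4])

```text
clock: 5.45
eef_pos: [0.5346, 0.1326, 0.1169]
orientation: [0.146, -3.137, -0.019]
ft_force: [-0.1, 0.3, -0.3]
grip_width: 0.472
gripper_force: 0.0
```

Run:
```python
from h import *
go((.5325,.1455,.1,185.3),(.5325,.1455,.062,185.3))
```

```text
at [0.5346 0.1326 0.1169] yaw -174.65 tilt z [-0.0015  0.0121] F [-0.1  0.3 -0.3] w 0.4721194252333541 t 5.45
slide [0.09 1.29 1.71] twist [ 0.012 -0.     0.001]
slide [0.08 1.24 5.51] twist [ 0.012 -0.     0.001]
```

play_rows(slide=[[0.1,1.3,2],[0.1,1.3,4],[0.1,1.3,5.3],[0.1,1.3,5.3]], twist=[[0.012,0,0],[0.012,0,0],[0.012,0,0],[0.012,0,0]], claw=[4,4,4,4])

```text
clock: 5.95
eef_pos: [0.5312, 0.1458, 0.0626]
orientation: [0.147, -3.135, 0.0]
ft_force: [1.2, -0.2, 0.2]
grip_width: 0.466
gripper_force: 0.0
```

Run:
```python
from h import *
go((.5325,.1455,.062,185.3))
s=cap('scene')
x,y=proj(s,(.532,.1455,.07)); cv2.imwrite('pics/d.png',np.clip(crop(s,int(x)-50,int(y)-40,100,75,6)*1.6,0,255).astype(np.uint8)); print(x,y)
```

```text
at [0.5312 0.1458 0.0626] yaw -174.65 tilt z [-0.0033 -0.0003] F [ 1.2 -0.2  0.2] w 0.46563594535879066 t 5.95
slide [-0.13 -0.04  0.06] twist [ 0.    -0.003  0.001]
386.34484077821855 193.5019564313491
```

View pics/d.png

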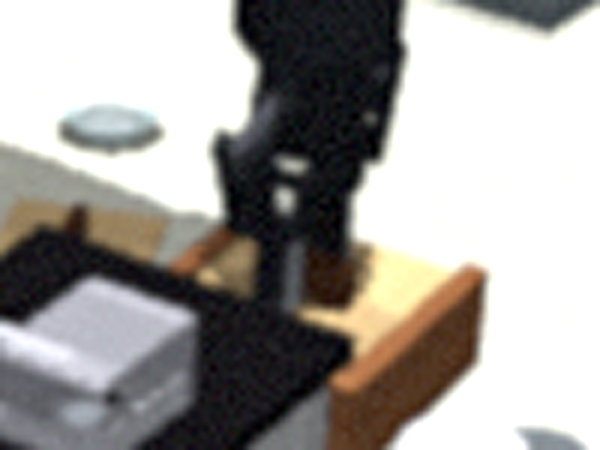

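The fingers straddle the bar in the crop, with the near tip at (275,305) and the bar foot at (325,300). I'm closing on it.

play_rows(slide=[[0,0,0],[0,0,0],[0,0,0],[0,0,0],[0,0,0]], twist=[[0,0,0],[0,0,0],[0,0,0],[0,0,0],[0,0,0]], claw=[1,0.5,0.5,0.5,0.5], squeeze=40)

```text
clock: 6.62
eef_pos: [0.5333, 0.1461, 0.0652]
orientation: [-0.147, 3.136, 0.0]
ft_force: [0.7, -0.0, 6.0]
grip_width: 0.129
gripper_force: 42.1
```

Run:
```python
from h import *
p=np.array(manip.sense()['eef_pos']);a=np.radians(5.3)
for d in(.03,.13,.165): q=p+np.array([-np.sin(a),np.cos(a),0])*d; go((q[0],q[1],.063,185.3))
```

```text
at [0.5333 0.1461 0.0652] yaw -174.63 tilt z [0.0019 0.0003] F [ 0.7 -0.   6. ] w 0.1286226493303402 t 6.625
slide [-0.    3.    0.22] twist [0.    0.002 0.001]
at [0.5333 0.1461 0.0652] yaw -174.63 tilt z [0.0019 0.0003] F [ 0.7 -0.   6. ] w 0.1286226493303402 t 6.625
slide [-0.02 13.    0.22] twist [0.    0.002 0.001]
at [0.5333 0.1461 0.0652] yaw -174.63 tilt z [0.0019 0.0003] F [ 0.7 -0.   6. ] w 0.1286226493303402 t 6.625
slide [-0.02 16.5   0.22] twist [0.    0.002 0.001]
```

play_rows(slide=[[0,0,-0.15],[0,1,-0.2],[0,2,-0.2],[0,3,-0.2]], twist=[[0,0,0],[0,0,0],[0,0,0],[0,0,0]], claw=[0.5,0.5,0.5,0.5])

```text
clock: 7.12
eef_pos: [0.5289, 0.1768, 0.0654]
orientation: [0.148, -3.136, -0.0]
ft_force: [0.5, 0.4, -1.0]
grip_width: 0.129
gripper_force: 41.4
```

play_rows(slide=[[0,2.5,0],[0,5,0],[0,7.5,0],[0,10,0],[0,12,0]], twist=[[0,0,0],[0,0,0],[0,0,0],[0,0,0],[0,0,0]], claw=[0.5,0.5,0.5,0.5,0.5])

```text
clock: 7.75
eef_pos: [0.5173, 0.297, 0.0653]
orientation: [0.149, -3.136, -0.0]
ft_force: [0.7, -0.2, -1.1]
grip_width: 0.127
gripper_force: 41.3
```

Run:
```python
from h import *
go((.516,.31,.066,185.3),(.516,.31,.03,185.3))
t=cap('top');s=cap('scene')
cv2.imwrite('pics/e.png',np.clip(np.hstack([crop(t,150,130,135,150,4)[:600,:400],crop(s,340,150,100,150,4)]) *1.6,0,255).astype(np.uint8))
```

```text
at [0.5173 0.297  0.0653] yaw -174.55 tilt z [-0.0019  0.0001] F [ 0.7 -0.2 -1.1] w 0.12659082418549536 t 7.75
slide [ 0.    1.31 -0.07] twist [ 0.    -0.002  0.003]
slide [-0.    1.31  3.53] twist [ 0.    -0.002  0.003]
```

View pics/e.png

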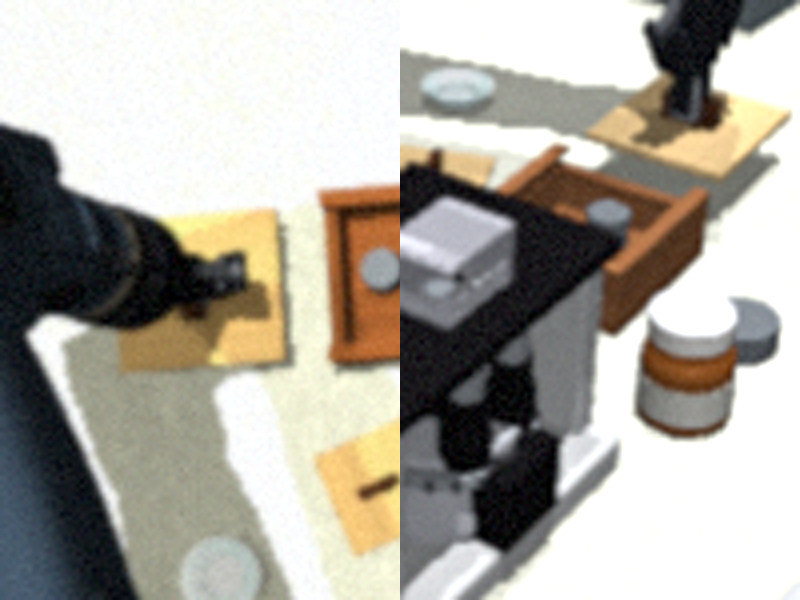

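The lid is clear of the box and held over free table. The round mount shows in the +y pocket at crop (380,270). I'm lowering the lid.

play_rows(slide=[[0,1,1],[0,1,2.5],[0,1,3.5],[0,1,3.8],[0,1,3.95]], twist=[[0,0,0],[0,0,0],[0,0,0],[0,0,0],[0,0,0]], claw=[0.5,0.5,0.5,0.5,0.5])

```text
clock: 8.48
eef_pos: [0.5166, 0.3045, 0.0272]
orientation: [0.146, -3.136, 0.001]
ft_force: [-4.9, -2.3, 9.3]
grip_width: 0.131
gripper_force: 42.5
```

play_rows(slide=[[0,0,-0.05],[0,0,-0.1],[0,0,-0.1],[0,0,-3],[0,0,-8]], twist=[[0,0,0],[0,0,0],[0,0,0],[0,0,0],[0,0,0]], claw=[2,3,3,4.4,4.4])

```text
clock: 9.1
eef_pos: [0.5153, 0.3044, 0.1041]
orientation: [0.147, -3.132, 0.003]
ft_force: [1.0, 0.0, -0.2]
grip_width: 0.516
gripper_force: 0.0
```

Run:
```python
from h import *
np.set_printoptions(precision=4,suppress=True)
t=cap('top');s=cap('scene')
o=onz(t,(380-1.5)/4+150,(270-1.5)/4+130,.034); print('mount rough',o)
# gray disc: bright low saturation inside orange box
P=[]
for n,c in(('top',t),('scene',s)):
    u,v=map(int,proj(c,o)); h=cv2.cvtColor(c['img'],cv2.COLOR_BGR2HSV)[v-12:v+13,u-12:u+13]
    m=((h[:,:,1]<75)&(h[:,:,2]>55)).astype(np.uint8)
    k,l,st,ce=cv2.connectedComponentsWithStats(m); i=l[12,12]; print(n,(u,v),st[i],ce[i]+[u-12,v-12]); P.append(ce[i]+[u-12,v-12])
    print(m if n=='scene' else '')
print('top on .034',onz(t,*P[0],.034),'tri with scene blob',tri(t,P[0],s,P[1]))
go((*onz(t,*P[0],.034)[:2],.10,95.3))
```

```text
mount rough [0.5354 0.1685 0.034 ]
top (244, 197) [ 8  7 10 11 83] [244.7229 196.8554]

scene (391, 201) [ 7 10 12  8 65] [391.8    202.6615]
[[0 1 1 1 1 1 1 1 1 1 1 1 1 1 0 0 0 0 0 0 0 0 0 0 0]
 [0 1 1 1 1 1 1 1 1 1 1 1 1 0 0 0 0 0 0 0 0 0 0 0 0]
 [0 0 0 0 1 1 1 1 1 1 1 1 0 0 0 0 0 0 0 0 0 0 0 0 0]
 [0 0 0 0 0 0 0 1 1 1 0 0 0 0 0 0 0 0 0 0 0 0 0 0 0]
 [0 0 0 0 0 0 0 0 0 0 0 0 0 0 0 0 0 0 0 0 0 0 0 0 0]
 [0 0 0 0 0 0 0 0 0 0 0 0 0 0 0 0 0 0 0 0 0 0 0 0 0]
 [0 0 0 0 0 0 0 0 0 0 0 0 0 0 0 0 0 0 0 0 0 0 0 0 0]
 [0 0 0 0 0 0 0 0 0 0 0 0 0 0 0 0 0 0 0 0 0 0 0 0 0]
 [0 0 0 0 0 0 0 0 0 0 0 0 0 0 0 0 0 0 0 0 0 0 0 0 0]
 [0 0 0 0 0 0 0 0 0 0 0 0 0 0 0 0 0 0 0 0 0 0 0 0 0]
 [0 0 0 0 0 0 0 0 0 0 0 0 1 1 0 0 0 0 0 0 0 0 0 0 0]
 [0 0 0 0 0 0 0 0 0 1 1 1 1 1 1 1 0 0 0 0 0 0 0 0 0]
 [0 0 0 0 0 0 0 0 1 1 1 1 1 1 1 1 1 1 0 0 0 0 0 0 0]
 [0 0 0 0 0 0 0 1 1 1 1 1 1 1 1 1 1 1 1 0 0 0 0 0 0]
 [0 0 0 0 0 0 0 0 1 1 1 1 1 1 1 1 1 1 1 0 0 0 0 0 0]
 [0 0 0 0 0 0 0 0 1 1 1 1 1 1 1 1 1 1 1 0 0 0 0 0 0]
 [0 0 0 0 0 0 0 0 0 0 1 1 1 1 1 1 1 1 0 0 0 0 0 0 0]
 [0 0 0 0 0 0 0 0 0 0 0 0 1 1 1 1 0 0 0 0 0 0 0 0 0]
 [0 0 0 0 0 0 0 0 0 0 0 0 0 0 0 0 0 0 0 0 0 0 0 0 0]
 [0 0 0 0 0 0 0 0 0 0 0 0 0 0 0 0 0 1 0 0 0 0 0 0 0]
 [0 0 0 0 0 0 0 0 0 0 0 0 0 0 0 0 0 0 0 0 0 0 0 0 0]
 [0 0 0 0 0 0 0 0 0 0 0 0 0 0 0 0 0 0 0 0 0 0 0 0 0]
 [0 0 0 0 0 0 0 0 0 0 0 0 0 0 0 0 0 0 0 0 0 0 0 0 0]
 [0 0 0 0 0 0 0 0 0 0 0 0 0 0 0 0 0 0 0 0 0 0 0 0 0]
 [0 0 0 0 0 0 0 0 0 0 0 0 0 0 0 0 0 0 0 0 0 0 0 0 0]]
top on .034 [0.5361 0.1682 0.034 ] tri with scene blob (array([0.5365, 0.1688, 0.0318]), np.float64(0.00023539736259802795))
at [0.5214 0.3072 0.1137] yaw -174.62 tilt z [0.0108 0.0053] F [1.9 0.2 0.7] w 0.5143402881004094 t 9.2
slide [ -0.15 -13.98   1.31] twist [0.012 0.005 1.572]
```

play_rows(slide=[[0,-2.5,0],[0,-5,0],[-0.1,-8,0],[-0.1,-11,0],[-0.1,-14,0]], twist=[[0.01,0.005,0.18],[0.01,0.005,0.36],[0.01,0.005,0.54],[0.01,0.005,0.72],[0.01,0.005,0.9]], claw=[4.4,4.4,4.4,4.4,4.4])

```text
clock: 9.82
eef_pos: [0.5316, 0.1651, 0.1062]
orientation: [-1.239, -2.882, 0.015]
ft_force: [0.9, -0.0, -0.1]
grip_width: 0.515
gripper_force: 0.0
```

play_rows(slide=[[0,0,0],[0,0,0],[0,0,0],[0,0,0],[0,0,0]], twist=[[0,0,0.18],[0,0,0.36],[0,0,0.54],[0,0,0.67],[0,0,0.67]], claw=[4.4,4.4,4.4,4.4,4.4])

```text
clock: 10.45
eef_pos: [0.5315, 0.166, 0.1062]
orientation: [-2.111, -2.325, 0.017]
ft_force: [0.4, -1.3, 0.4]
grip_width: 0.522
gripper_force: 0.0
```

Run:
```python
from h import *
go((.5363,.1685,.05,95.3),(.5363,.1685,.035,95.3))
```

```text
at [0.5315 0.166  0.1062] yaw 95.51 tilt z [-0.0085 -0.0072] F [ 0.4 -1.3  0.4] w 0.521771700887653 t 10.45
slide [0.24 0.56 5.61] twist [-0.009  0.006  0.004]
slide [0.25 0.57 7.11] twist [-0.009  0.006  0.004]
```

play_rows(slide=[[0.25,0.55,2],[0.25,0.55,5],[0.25,0.55,7.1],[0.25,0.55,7.1]], twist=[[-0.009,0.006,0.004],[-0.009,0.006,0.004],[-0.009,0.006,0.004],[-0.009,0.006,0.004]], claw=[4.4,4.4,4.4,4.4])

```text
clock: 10.95
eef_pos: [0.5339, 0.1682, 0.0329]
orientation: [-2.114, -2.32, 0.007]
ft_force: [-0.4, -0.3, 0.7]
grip_width: 0.515
gripper_force: 0.0
```

Run:
```python
from h import *
go((.5363,.1685,.035,95.3))
t=cap('top');s=cap('scene')
cv2.imwrite('pics/f.png',np.clip(np.hstack([crop(t,205,160,75,75,6)[:450,:390],crop(s,355,160,65,75,6)]) *1.6,0,255).astype(np.uint8))
```

```text
at [0.5339 0.1682 0.0329] yaw 95.3 tilt z [-0.0051 -0.0013] F [-0.4 -0.3  0.7] w 0.5154622185678609 t 10.95
slide [ 0.01  0.24 -0.21] twist [-0.005  0.001  0.   ]
```

View pics/f.png

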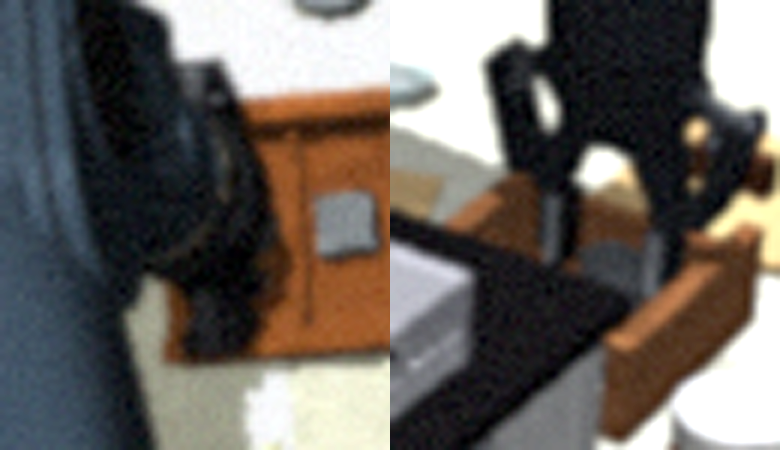

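The fingers straddle the round mount, at scene crop (610,265). The square one is in the other pocket, at top crop (345,225). I'm closing on the round mount.

play_rows(slide=[[0,0.2,-0.3],[0,0.2,-0.3],[0,0.2,-0.3],[0,0.2,-0.3]], twist=[[-0.005,0,0],[-0.005,0,0],[-0.005,0,0],[-0.005,0,0]], claw=[2.5,2,2,2], squeeze=40)

```text
clock: 11.55
eef_pos: [0.5388, 0.1689, 0.0393]
orientation: [2.115, 2.317, 0.007]
ft_force: [0.2, -0.1, 2.6]
grip_width: 0.328
gripper_force: 39.8
```

play_rows(slide=[[0,0,-1],[0,0,-5],[0,0,-10],[0,0,-15],[0,0,-19]], twist=[[0,0,0],[0,0,0],[0,0,0],[0,0,0],[0,0,0]], claw=[2,2,2,2,2])

```text
clock: 12.18
eef_pos: [0.5373, 0.1688, 0.2312]
orientation: [2.115, 2.316, 0.008]
ft_force: [0.8, 0.0, -0.6]
grip_width: 0.32
gripper_force: 39.5
```

Run:
```python
from h import *
go((.589,-.1352,.26,183.5))
```

```text
at [0.5373 0.1688 0.2312] yaw 95.2 tilt z [0.007  0.0005] F [ 0.8  0.  -0.6] w 0.3199284312139976 t 12.175
slide [-30.74   2.41  -2.86] twist [ 0.005  0.006 -1.541]
```

play_rows(slide=[[-3,0.3,-3],[-8,0.6,-3],[-12,1,-3],[-17,1.5,-3],[-22,2,-3]], twist=[[0,0,-0.17],[0,0,-0.34],[0,0,-0.51],[0,0,-0.68],[0,0,-0.85]], claw=[2,2,2,2,2])

```text
clock: 12.8
eef_pos: [0.5768, -0.0499, 0.2589]
orientation: [0.963, 2.985, 0.003]
ft_force: [1.1, 0.0, -0.3]
grip_width: 0.326
gripper_force: 39.5
```

Run:
```python
from h import *
go((.589,-.1352,.26,183.5))
```

```text
at [ 0.5768 -0.0499  0.2589] yaw 144.25 tilt z [0.005  0.0002] F [ 1.1  0.  -0.3] w 0.325565642312176 t 12.8
slide [-5.98 -6.21 -0.11] twist [ 0.002  0.005 -0.685]
```

play_rows(slide=[[-2,-2,0],[-4,-4,0],[-6,-6.2,0],[-6,-6.2,0],[-6,-6.2,0]], twist=[[0,0,-0.17],[0,0,-0.34],[0,0,-0.51],[0,0,-0.68],[0,0.005,-0.685]], claw=[2,2,2,2,2])

```text
clock: 13.42
eef_pos: [0.5885, -0.1344, 0.2587]
orientation: [0.082, -3.14, -0.003]
ft_force: [0.9, -0.4, -1.3]
grip_width: 0.329
gripper_force: 39.5
```

play_rows(slide=[[0,0,1.5],[0,0,2.5],[0,0,2.5]], twist=[[0,0,0],[0,0,0],[0,0,0]], claw=[2,2,2])

```text
clock: 13.8
eef_pos: [0.5878, -0.1332, 0.2314]
orientation: [0.086, -3.137, -0.004]
ft_force: [0.4, -0.1, -0.2]
grip_width: 0.323
gripper_force: 39.5
```

Run:
```python
from h import *
go((.589,-.1352,.21,183.5))
t=cap('top');s=cap('scene'); print([proj(s,p) for p in((.589,-.1352,.16),(.589,-.1352,.18),(.589,-.1352,.23))])
x,y=map(int,proj(s,(.589,-.1352,.18)))
cv2.imwrite('pics/g.png',np.clip(np.hstack([crop(t,315,135,75,100,6)[:600,:390],crop(s,x-35,y-60,70,100,6)[:,:400]]) *1.6,0,255).astype(np.uint8));print(x-35,y-60)
```

```text
at [ 0.5878 -0.1332  0.2314] yaw -176.86 tilt z [-0.0035  0.0027] F [ 0.4 -0.1 -0.2] w 0.32333579264561185 t 13.8
slide [-0.12 -0.21  2.14] twist [ 0.003 -0.003 -0.006]
[(np.float64(334.91558276688386), np.float64(215.65655446551435)), (np.float64(334.8848088918508), np.float64(207.83452500751508)), (np.float64(334.8017251326724), np.float64(187.54587969455605))]
299 147
```

View pics/g.png

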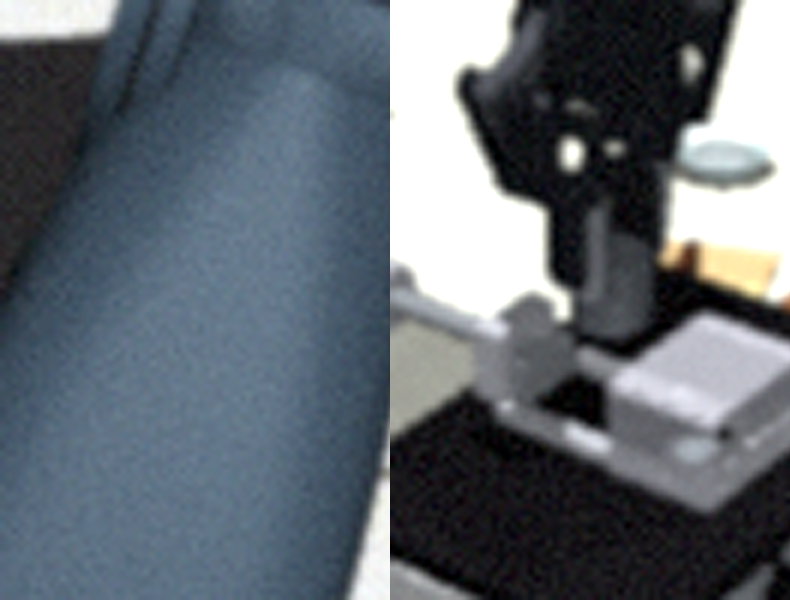

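The mount is held over the loading place, with its lower edge at about scene crop (618,340) and the rails below on both sides. I'm lowering it while watching the force.

play_rows(slide=[[-0.1,-0.2,1.5],[-0.1,-0.2,2.5],[-0.1,-0.2,3.2],[-0.1,-0.2,3.2]], twist=[[0.003,-0.003,-0.006],[0.003,-0.003,-0.006],[0.003,-0.003,-0.006],[0.003,-0.003,-0.006]], claw=[2,2,2,2])

```text
clock: 14.4
eef_pos: [0.5893, -0.1357, 0.2003]
orientation: [-0.096, 3.139, -0.001]
ft_force: [-0.8, 0.4, 0.1]
grip_width: 0.322
gripper_force: 39.5
```

Run:
```python
from h import *
go((.589,-.1352,.191,183.5))
s=cap('scene')
h=cv2.cvtColor(s['img'],cv2.COLOR_BGR2GRAY)
np.set_printoptions(linewidth=200)
print(h[196:222,318:352])
```

```text
at [ 0.5893 -0.1357  0.2003] yaw -176.51 tilt z [ 0.0013 -0.0007] F [-0.8  0.4  0.1] w 0.32185054125975965 t 14.4
slide [0.03 0.05 0.93] twist [-0.001  0.001 -0.   ]
[[177 160 132 101  73  57  44  20   9  15   9   8  12  26  41  50  42  25   3  13   4  11   5   5  17  32  39  24  10   0   1  12  10   1]
 [158 123  90  73  69  68  51  26  13  12   9   9  15  32  52  55  46  20   9  14   8   9  13   5  16  31  42  28  17  13   2   7   7   8]
 [111  83  70  64  68  69  53  26  16   9  18  12  20  37  56  58  44  23  15   9   9  14   7   0  14  30  37  29   9   8   0   4  21  26]
 [ 73  65  65  68  70  67  55  27   8  14   9  12  15  37  56  56  45  35  26  24  19  15  16   5  22  27  40  26   6   3  16  43  69  82]
 [ 70  66  67  71  73  69  51  25   8  11  14  12  18  37  54  57  49  36  33  32  36  29  25  13  16  34  41  19   1  26  57  88 116 126]
 [ 77  68  66  70  73  68  56  27   4   8  17  14  14  36  55  57  48  37  36  40  38  37  38  28  23  31  42  25  31  61  92 113 125 133]
 [ 78  67  69  66  71  69  57  30  14  12  14  10  16  35  61  62  49  35  40  39  37  37  36  31  2
[... 1980 characters left out ...]
132]
 [ 61  74  77  71  74  73  69  65  62  58  54  40  22  12   5   3  21  47  60  63  63  61  61  60  59  60  60  60  63  73  80  93 110 121]
 [ 33  44  53  62  70  72  73  72  71  70  73  78  76  68  57  46  40  45  58  60  63  62  63  64  64  64  60  59  61  62  66  73  80  89]
 [  3  16  25  31  43  57  64  70  75  77  92 112 123 125 124 113  89  68  62  61  64  65  62  61  60  61  61  63  69  71  74  75  79  79]
 [  2   2   0   6  13  21  38  53  65  73  83 103 119 132 136 136 127 105  81  68  63  64  62  63  61  60  64  68  77  89  96 100  98  98]
 [  5  11   4   0   0   7  15  26  37  44  55  75  93 108 122 133 131 112  84  75  74  70  67  62  63  57  67  74  88 102 107 108 110 107]]
```

play_rows(slide=[[0.03,0.05,0.3],[0.03,0.05,0.5],[0.03,0.05,0.5]], twist=[[0,0,0],[0,0,0],[0,0,0]], claw=[2,2,2])

```text
clock: 14.82
eef_pos: [0.5896, -0.1354, 0.1965]
orientation: [-0.096, 3.137, -0.002]
ft_force: [-0.1, -0.4, -0.3]
grip_width: 0.323
gripper_force: 39.5
```

play_rows(slide=[[0,0,0.2],[0,0,0.3],[0,0,0.3]], twist=[[0,0,0],[0,0,0],[0,0,0]], claw=[2,2,2])

```text
clock: 15.2
eef_pos: [0.5895, -0.1354, 0.1934]
orientation: [-0.096, 3.137, -0.002]
ft_force: [-0.6, -0.7, 0.2]
grip_width: 0.324
gripper_force: 39.5
```

play_rows(slide=[[0,0,0.1],[0,0,0.2],[0,0,0.2]], twist=[[0,0,0],[0,0,0],[0,0,0]], claw=[2,2,2])

```text
clock: 15.58
eef_pos: [0.5896, -0.1354, 0.1916]
orientation: [-0.096, 3.137, -0.002]
ft_force: [-0.3, 0.4, 1.1]
grip_width: 0.325
gripper_force: 39.5
```

play_rows(slide=[[0,0,0.1],[0,0,0.2],[0,0,0.2]], twist=[[0,0,0],[0,0,0],[0,0,0]], claw=[2,2,2])

```text
clock: 15.95
eef_pos: [0.5898, -0.1354, 0.1914]
orientation: [-0.096, 3.135, -0.003]
ft_force: [-1.5, 0.5, 5.6]
grip_width: 0.327
gripper_force: 40.0
```

Contact came at TCP z = 0.191, which matches the plate (0.160 plus the 0.031 measured at the grasp). I'm releasing.

play_rows(slide=[[0,0,-0.15],[0,0,-0.15],[0,0,-0.15],[0,0,-0.15],[0,0,-0.2]], twist=[[0,0,0],[0,0,0],[0,0,0],[0,0,0],[0,0,0]], claw=[2.5,3.2,3.8,4.5,4.5])

```text
clock: 16.58
eef_pos: [0.5895, -0.1354, 0.1913]
orientation: [-0.096, 3.137, -0.002]
ft_force: [-0.3, -0.0, -0.8]
grip_width: 0.529
gripper_force: 0.0
```

play_rows(slide=[[0,0,-1],[0,0,-3],[0,0,-6],[0,0,-7]], twist=[[0,0,0],[0,0,0],[0,0,0],[0,0,0]], claw=[4.5,4.5,4.5,4.5])

```text
clock: 17.08
eef_pos: [0.5904, -0.1357, 0.2648]
orientation: [-0.095, 3.132, -0.005]
ft_force: [0.3, 0.3, -0.5]
grip_width: 0.527
gripper_force: 0.0
```

Run:
```python
from h import *
go((.43,-.145,.26,183.5),(.43,-.145,.19,183.5))
s=cap('scene')
cv2.imwrite('pics/i.png',np.clip(crop(s,280,160,100,75,6)*1.6,0,255).astype(np.uint8))
```

```text
at [ 0.5904 -0.1357  0.2648] yaw -176.51 tilt z [ 0.008 -0.003] F [ 0.3  0.3 -0.5] w 0.5265118727999046 t 17.075
slide [16.07  0.05  0.36] twist [-0.003  0.008 -0.   ]
slide [16.13  0.07  7.36] twist [-0.003  0.008 -0.   ]
```

View pics/i.png

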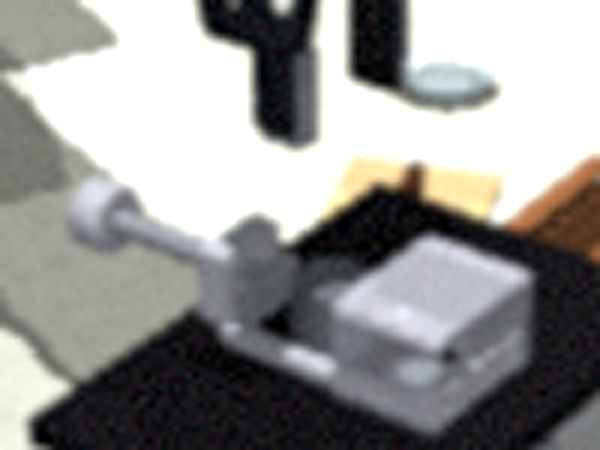

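The released mount stands at crop (320,295) between the pusher and the cover, and the knob at (95,210) is free. I'm moving to in front of the knob with the fingers shut.

play_rows(slide=[[4,0,0],[8,0,0],[12,0,0.4],[16.1,0,0.4],[16.1,0,0.4]], twist=[[0,0.008,0],[0,0.008,0],[0,0.008,0],[0,0.008,0],[0,0.008,0]], claw=[4.5,4.5,3,0,0])

```text
clock: 17.75
eef_pos: [0.4262, -0.1448, 0.2562]
orientation: [0.093, -3.134, 0.002]
ft_force: [1.5, 0.4, 0.1]
grip_width: -0.002
gripper_force: 0.0
```

play_rows(slide=[[0,0,3],[0,0,6],[0,0,8],[0,0,8],[0,0,8]], twist=[[0,0,0],[0,0,0],[0,0,0],[0,0,0],[0,0,0]], claw=[0,0,0,0,0])

```text
clock: 18.38
eef_pos: [0.429, -0.1454, 0.1777]
orientation: [0.096, -3.136, 0.003]
ft_force: [0.3, -0.6, -0.6]
grip_width: 0.0
gripper_force: 0.0
```

Run:
```python
from h import *
go((.460,-.1432,.180,183.5),(.514,-.1397,.180,183.5))
```

```text
at [ 0.429  -0.1454  0.1777] yaw -176.49 tilt z [-0.0038 -0.0022] F [ 0.3 -0.6 -0.6] w 0.00013269239818962272 t 18.375
slide [-3.11  0.03 -0.25] twist [-0.002 -0.004  0.   ]
slide [-8.52  0.05 -0.27] twist [-0.002 -0.004  0.   ]
```

play_rows(slide=[[-1.5,0,-0.2],[-2.8,0,-0.2],[-3.4,0,-0.2],[-4,0,-0.2],[-4.5,0,-0.2]], twist=[[0,0,0],[0,0,0],[0,0,0],[0,0,0],[0,0,0]], claw=[0,0,0,0,0])

```text
clock: 19.0
eef_pos: [0.4728, -0.1425, 0.179]
orientation: [0.095, -3.134, 0.003]
ft_force: [-4.9, -0.7, 3.4]
grip_width: 0.0
gripper_force: 2.2
```

play_rows(slide=[[-0.5,0,0],[-1,0,0],[-1.5,0,0],[-2,0,0],[-2.5,0,0]], twist=[[0,0,0],[0,0,0],[0,0,0],[0,0,0],[0,0,0]], claw=[0,0,0,0,0])

```text
clock: 19.62
eef_pos: [0.4973, -0.1409, 0.1789]
orientation: [0.095, -3.133, 0.003]
ft_force: [-7.3, -0.6, 5.0]
grip_width: -0.002
gripper_force: 3.5
```

play_rows(slide=[[-0.4,0,0],[-0.8,0,0],[-1.1,0,0],[-1.3,0,0],[-1.3,0,0]], twist=[[0,0,0],[0,0,0],[0,0,0],[0,0,0],[0,0,0]], claw=[0,0,0,0,0])

```text
clock: 20.25
eef_pos: [0.5099, -0.14, 0.179]
orientation: [0.095, -3.133, 0.002]
ft_force: [-7.6, 0.6, 5.2]
grip_width: -0.0
gripper_force: 3.8
```

play_rows(slide=[[-0.2,0,0],[-0.4,0,0],[-0.4,0,0]], twist=[[0,0,0],[0,0,0],[0,0,0]], claw=[0,0,0])

```text
clock: 20.62
eef_pos: [0.5126, -0.1399, 0.179]
orientation: [0.095, -3.13, 0.003]
ft_force: [-10.5, -0.5, 6.6]
grip_width: -0.002
gripper_force: 5.3
```

play_rows(slide=[[-0.2,0,0],[-0.3,0,0],[-0.3,0,0]], twist=[[0,0,0],[0,0,0],[0,0,0]], claw=[0,0,0])

```text
clock: 21.0
eef_pos: [0.5127, -0.1398, 0.179]
orientation: [0.094, -3.124, 0.003]
ft_force: [-17.6, -0.4, 10.5]
grip_width: -0.0
gripper_force: 8.9
```

The plunger is on its hard stop: position unchanged while the force rose to 17.6 N. I'm easing back.

play_rows(slide=[[0.8,0,0],[1.8,0,0],[2.8,0,0],[3.8,0,0],[4.8,0,0]], twist=[[0,0,0],[0,0,0],[0,0,0],[0,0,0],[0,0,0]], claw=[0,0,0,0,0])

```text
clock: 21.62
eef_pos: [0.4699, -0.1428, 0.1788]
orientation: [0.096, -3.136, 0.003]
ft_force: [-2.3, -0.7, 2.4]
grip_width: -0.0
gripper_force: 1.7
```

play_rows(slide=[[1,0,0],[2,0,0],[4,0,0],[6,0,0],[8,0,0]], twist=[[0,0,0],[0,0,0],[0,0,0],[0,0,0],[0,0,0]], claw=[0,0,0,0,0])

```text
clock: 22.25
eef_pos: [0.3903, -0.1475, 0.1791]
orientation: [0.096, -3.137, 0.003]
ft_force: [-0.1, 0.1, 0.9]
grip_width: -0.0
gripper_force: 0.0
```

play_rows(slide=[[1,5,-5],[2,10,-8],[3,15,-8],[3,20,-8],[3,25,-8]], twist=[[0,0,0],[0,0,0],[0,0,0],[0,0,0],[0,0,0]], claw=[0,0,0,0,0])

```text
clock: 22.88
eef_pos: [0.3459, 0.1021, 0.2593]
orientation: [0.095, -3.139, 0.001]
ft_force: [1.0, 0.2, 0.3]
grip_width: -0.0
gripper_force: 0.0
```

Run:
```python
from h import *
np.set_printoptions(linewidth=200,precision=4,suppress=True)
go((.43,-.145,.26,183.5))
t=cap('top');s=cap('scene')
a=cv2.imread('pics/top0.png');b=cv2.imread('pics/scene0.png')
T=t['img'];print('knob/plunger rows, col 353-357 now vs start');
for c0,c1,n in((a,T,'top'),(b,s['img'],'scene')):
    d=cv2.absdiff(cv2.GaussianBlur(c0,(3,3),0),cv2.GaussianBlur(c1,(3,3),0)).max(2)>30
    k,l,st,ce=cv2.connectedComponentsWithStats(d.astype(np.uint8))
    print(n,[(tuple(map(int,st[i])),ce[i].round(1).tolist()) for i in range(1,k) if st[i][4]>5])
for nm,p in(('view hole mount top',None),):
    h=np.array([.589+.04*np.cos(.061),-.1352+.04*np.sin(.061)])
    print('expected hole',h,'top px of mount top',proj(t,(*h,.186)),'scene',proj(s,(*h,.186)))
G=T[:,:,1].astype(int); print(G[140:192,344:364:2][::2]);
```

```text
at [0.3459 0.1021 0.2593] yaw -176.52 tilt z [-0.0013 -0.0005] F [1.  0.2 0.3] w -0.0003174359946269316 t 22.875
slide [ -6.9  -25.18  -0.06] twist [-0.    -0.001 -0.   ]
knob/plunger rows, col 353-357 now vs start
top [((231, 179, 42, 38, 1358), [251.4, 196.8]), ((181, 185, 42, 39, 1414), [201.4, 203.9]), ((138, 255, 372, 145, 28195), [280.7, 333.2]), ((485, 326, 155, 74, 6245), [566.6, 366.8]), ((279, 382, 32, 9, 95), [294.1, 384.9]), ((223, 396, 4, 4, 10), [224.4, 397.8]), ((324, 396, 4, 4, 10), [325.2, 397.6])]
scene [((14, 0, 77, 196, 4335), [53.6, 95.1]), ((59, 0, 17, 36, 269), [67.4, 19.5]), ((199, 0, 35, 74, 784), [218.5, 28.8]), ((247, 0, 29, 63, 700), [259.7, 30.5]), ((311, 0, 32, 56, 519), [328.2, 27.6]), ((308, 22, 4, 8, 15), [309.5, 25.5]), ((74, 41, 4, 16, 50), [75.4, 48.7]), ((310, 41, 15, 5, 54), [317.2, 43.1]), ((312, 55, 14, 6, 62), [318.5, 57.0]), ((331, 54, 5, 5, 17), [332.9, 56.2]), ((309, 58, 32, 65, 1265), [324.4, 86.5]), ((34, 68, 5, 7, 19), [36.1, 70.7]), ((39, 81, 4, 8, 15), [40.6, 84.6]), ((310, 87, 5, 8, 16), [312.2, 90.4]), ((188, 93, 6, 9, 38), [190.7, 9
[... 1430 characters left out ...]
22 125 107]
 [122 110 117 117 114 118 114 115 126 110]
 [105  81  74  77  73  64  58  65  87  66]
 [ 63   9  11   8  16  10   5  38  88  64]
 [ 93  15   9  12  11  11  13  53 133  88]
 [133  42  24  27  25  23  25  51 139  88]
 [138  38  21  26  27  30  27  44 138  95]
 [142  54  29  26  27  24  27  41 139 111]
 [141  56  25  25  23  25  26  38 139 124]
 [147  63  31  30  27  27  26  35 136 131]
 [151  69  26  26  25  24  18  35 134 131]
 [150  78  32  24  31  29  27  36 118 133]
 [144  81  75 107 123 125 124 110 114 134]
 [128  77  96 134 140 129 140 123  76  74]
 [ 41  40 118 131 140 143 137 135 115  29]
 [ 25  47 138 154 148 149 153 152 134  29]
 [ 22  38 109 120 111 120 102  95  78  32]]
```

Run:
```python
from h import *
np.set_printoptions(linewidth=200)
t=cap('top');a=cv2.imread('pics/top0.png')
f=lambda i:cv2.GaussianBlur(i,(3,3),0).astype(int).sum(2)//3
print((f(t['img'])-f(a))[143:166,340:366])
s=cap('scene');b=cv2.imread('pics/scene0.png');print((f(s['img'])-f(b))[200:230,334:366:1])
```

```text
[[ 3  2  2  4  5  4  2  2  2  3  3  4  5  5  3  3  3  2  3  3  3  3  5  4  2  2]
 [ 3  4  4  6  6  6  4  4  4  3  4  5  5  7  7  5  5  6  9  7  5  8  8  5  3  3]
 [ 3  5  9  8  7  7  7  7  7  6  6  7  8  9  8  8  9 11 11 10  9 11 10  6  5  2]
 [ 6  9 11 11 10 10 11 11 10  9 11 11 12 11 10 11 12 12 12 12 11 12 11  8  4  2]
 [ 8 10 13 11 10 11 13 13 12 12 13 14 13 12 12 12 13 12 12 13 12 12 11  8  6  4]
 [ 9 11 13 13 13 13 12 12 13 14 14 15 14 12 11 12 13 11 13 14 12 11 11  8  6  6]
 [10 12 13 14 14 13 11 10 11 11 12 14 14 12 11 13 13 11 12 12 11  9 10  9  6  4]
 [10 12 12 13 12 11 11 10 10 10 13 13 14 13 12 14 12 10  9 11 10  9 10  9  5  4]
 [ 8 11 13 13 12 10  9 10 12 13 15 15 16 17 14 15 14 11 10 10 11 11 12 11  6  4]
 [10 11 13 13 11 10 10 13 16 16 16 17 18 18 18 19 18 14 11 11 12 12 11 10  7  4]
 [ 9 12 13 12 11 11 12 15 16 14 13 13 14 15 17 20 19 16 13 13 12 11 11  9  7  4]
 [ 7 11 14 12 11 11 12 15 14  9  8  8  7  9 13 17 19 17 14 13 12 11 11  9  6  4]
 [ 7 10 14 13 12 11 12 12  8  5  2  0  0  4  7 13 17 17 14 12 12 12 12 10  8  4]
 [ 7 11 13 13 12 12 12  9  5  0 -4 -6 -5 -2  3 
[... 3994 characters left out ...]
  0  -1  -1  -1  -1  -2  -1   0   0   0   1]
 [ -1  -1  -2  -2  -1  -2  -3  -2   0  -1  -1  -1  -1  -1  -3  -3  -3  -2   0   0   0  -1  -1  -1  -1  -2  -2  -1  -1  -1   0   0]
 [  0  -2  -2   0  -2  -2  -2  -1  -1  -1  -2  -1   0   1   0  -1   0   0   0  -1  -1   0   0  -1  -2  -2  -2  -1   0   1   1   1]
 [ -1  -1   0  -1  -1  -1  -2  -2  -1  -1  -1   0   0  -1  -1  -1  -1  -1   0  -1  -1  -1   0   0  -1  -2  -1  -3  -2   1   1   0]
 [ -2  -2   1   0  -1   0   0  -2   0   0  -1  -1   0  -1  -1  -2  -2  -1  -1  -1  -1  -1   0   1  -1  -1  -1  -3  -3  -2  -1  -1]
 [ -1  -1   2   1  -2   0   0  -2  -1  -1  -1   0  -1  -1  -1  -2  -1  -1   0   0  -1  -1  -1   0   0   1   0  -1  -2  -1  -1   0]]
```

```bash
python3 -c "
from station import manip
print(manip.close_job())"
```

```text
the job is handed in; nothing more can be done
None
```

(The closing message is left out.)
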